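# Open the child-proof tub by feel

### The job

Open the child-proof grey tub: turn the black knob on its lid clockwise (seen from above), feeling for the dip in its resistance where it finds the hidden notch. With the knob at the notch, lift the lid (the knob serves as its handle) until it stands at least half open, 45 degrees or more, and let go; never force the lid while it is still locked, and leave the other things in the tray alone.

Things in the scene. Friction and masses are not known exactly. Their poses are not given: they have to be found in the camera images.
- tub: Grey plastic tub of dishwasher tablets, fixed in the tray, 220 (x) x 160 (y) x 110 mm high, with a lid. Origin: centre of its underside. x points from the lid's hinge to the knob (away from the robot at yaw 0), z up. The hinge runs along y, 110 mm from the centre on the -x (robot) side, 110 mm up. The knob's axis is 30 mm from the centre on the +x side.
- lid (a joint): Angle of the flat lid (224 x 168 x 10 mm, 0.6 kg with its knob): 0 shut, grows as its far edge swings up and back towards the robot, 1.5 rad at its stop. The stiff hinge holds the lid wherever it is left. It is locked unless the knob stands at the hidden notch; then 9 to 12 N upward at the knob raises it. While locked a steel key holds it: pulling some 15 N harder than that breaks the lock.
- lid_hinge (a point): Point on the lid's hinge line, in the middle of the tub's near edge, level with the underside of the shut lid. Its axes turn with the lid: x along the lid from hinge to knob, y along the hinge line, z out of the lid's top.
- knob: Round black fluted knob standing on the lid, 44 mm diameter (46 over the flutes), 34 mm tall, with a red pointer bar on top. Origin: centre of its underside, on the lid's top face, 140 mm from the hinge line and 10 mm above the lid's underside. z out of the lid, x along the pointer. Starts near an end stop, turns up to 2.7 rad clockwise from above (yaw falls); stays where it is left.
- knob_top (a point): Centre of the knob's flat top, 34 mm above the lid. It takes about 0.17 N m to turn (0.13 to 0.22); at rest it can hold that much twist either way. A hidden notch is centred 0.45 to 2.1 rad clockwise of the start. Within 0.12 rad of its centre the torque drops to 0.06 N m or so and the lid is free; beyond, the knob climbs out (a peak) to its usual torque by 0.25 rad. Turning back is fine.
- shaker: Stainless steel shaker, 84 mm diameter, 180 mm tall, standing loose in the tray; bystander. Origin: centre of its underside.
- spray: Closed spray bottle with a blue head, 72 mm diameter, 208 mm tall, standing loose in the tray; bystander. Origin: centre of its underside.
- spatula: Blue silicone spatula, 240 mm long, lying loose in the tray along its own x; bystander. Origin: under its middle.
- brush: Shoe brush with a wooden back, 150 x 48 x 43 mm, lying loose bristles down; bystander. Origin: centre of its underside.

How it is judged:
At the end, for the whole second after the job is handed in: The lid stands open by itself at 0.74 rad (42 degrees) or more, at rest (value of joint lid above 0.74 rad and velocity of joint lid between -0.05 and 0.05 rad/s); the robot touches nothing.
It fails at once if the locked lid is forced: more than 20 N on the key between knob and tub (contact force between knob and tub above 20 N).
It fails at once if the shaker is moved by more than 20 mm (distance of shaker from where it was at the start of the episode above 0.02 m).
It fails at once if the spray is moved by more than 20 mm (distance of spray from where it was at the start of the episode above 0.02 m).
It fails at once if the spatula is moved by more than 20 mm (distance of spatula from where it was at the start of the episode above 0.02 m).
It fails at once if the brush is moved by more than 20 mm (distance of brush from where it was at the start of the episode above 0.02 m).
It also fails if it takes over 70 s, if anything falls off the work surface, if the arm or the gripper's body presses on something with over 40 N, if the wrist force passes 120 N, or if a joint passes its speed limit or range.

### The arm

A 6-joint arm with a two-finger parallel gripper is mounted at the origin on the work surface. World frame = base frame: x ahead of the robot, y to its left, z up, the work surface at z = 0. Lengths are in m, angles in rad, forces in N, time in s.
With the tool pointing down it reaches from about 0.325 to 0.775 m from the base axis. Payload 9.3 kg.
Tool frame: the origin (TCP) lies on the centre line of the jaws, within the pads' length; the fingertips stand 8 mm ahead of it and the grasp point (between the pads) lies 11 mm behind it; z points along the fingers, y is the direction in which the jaws open and shut (so a half turn about z gives the same grasp; the last joint's range is limited). The gripper opens to 85 mm and grips with 20 to 120 N. Pads are 22 mm wide; open, the fingers measure 114 mm over their backs; the gripper's body (76 mm by 85 mm) begins 54 mm behind the grasp point. The pads swing forward as they close: fully open they stand 13 mm farther back than shut.
Start: joints at [-0.153, 0.259, 0.021, 1.334, 0, 1.418], TCP at [0.55, -0, 0.239] pointing down, gripper open.
Joint ranges: [-3.04, 3.04], [-0.91, 1.82], [-1.04, 1.36], [-1.92, 1.95], [-1.52, 1.45], [-3.14, 3.14]. Speed limits (rad/s): [2.22, 2.22, 2.79, 3.14, 3.14, 3.14].

### API

Orientations are given as a 3x3 rotation matrix whose columns are the frame's x, y, z axes.
In Python, from bench import r, snapshot, camera_info gives the robot as it stands.
- The arm moves only by the tool drive_tool, never from a script. Its argument "motion" is one flat list of numbers, 7 for each row, row after row: the shift along the world's x, y, z in cm, then the turn, a rotation vector about the world's x, y, z in rad, then the finger opening in cm, from 0 to 8.54. In form: [tx, ty, tz, wx, wy, wz, gripper, tx, ty, tz, wx, wy, wz, gripper, ...]. A call has 1 to 8 rows; each row is the pose to reach, as a shift and turn from the pose commanded when the call began; what a row does not reach only later rows make up. A row lasts 1/10 s, in which the tool goes at most 50 mm and 8.59 degrees, less where a joint would pass 70% of its speed; a pose out of reach is approached as far as the arm can. A call with a gripper value outside its range is refused whole. The fingers move at their own pace and stop on an object; "force" is the grip in N (left out, the last holds). Time passes only in rows, so rows that repeat a pose let the fingers close. It gives the time, the measured TCP pose, the force and the opening at its end, in the units of the state.
- r.get_state(): the state, without advancing time (a new reading comes with each control period).
- snapshot(name): name is "scene" or "side" or "wrist"; returns (picture, depth): 400x640x3 uint8, blue, green, red; 400x640 float32, m along the optical axis (not along the pixel's ray), 0 where there is no reading.
- camera_info(name): a dict with "camera_matrix" (3x3 intrinsics, pixels), "world_from_camera" (4x4, takes a point from camera to world coordinates); the wrist camera has in their place "mount" (4x4, takes a point from camera to tool coordinates, whose origin is the TCP and whose axes are the flange's). Camera axes: x right, y up, looking along -z (the intrinsics and any distortion apply to the point x, -y, -z); pixel columns grow to the right and rows downward; lengths in m; the calibration is good to about 2 mm. A picture is of the moment at which its call begins: read the wrist's pose just before it. camera_info takes no time and is no camera call.
- r.hand_in(): hands the job in, once; it reports no verdict.
The state is a dict: "clock": time; "joint_pos": joint angles; "dq": joint speeds; "effort": joint torques, N m; "ee_pos": TCP position; "ee_rot": TCP orientation; "contact_force": force on the tool from outside, world axes, zero at the start; "ft_torque": the same for the moment, N m; "width": opening from 0.0 (shut) to 1.0 (fully open).
Only numpy, scipy, OpenCV 4.12 (cv2) and the standard library are available. Lean on these libraries where they do the work, as an engineer would, in place of code of your own. Each camera call takes 0.05 s, during which the arm holds its last target.

## Working session

There is one attempt and no reset: what is moved stays moved. The work goes in short steps, Python scripts to look and compute and a tool call to move; the robot and the scene stay as the last step left them, time stands still between calls to the robot, and variables do not carry over. Pictures are saved under pics/ and viewed, and the job is handed in when it is done.

Besides the shell and the picture viewer there is one more tool, called as name(argument=value, ...) on one line, values as JSON. drive_tool: Moves the arm, as the interface text tells. Its arguments: {"type":"object","properties":{"motion":{"type":"array","items":{"type":"number"}},"force":{"type":"number"}},"required":["motion"]}

```bash
ls; mkdir -p pics; python3 - <<'E'
from bench import r,snapshot,camera_info
import cv2,numpy as np
s=r.get_state(); print(s)
for n in ["scene","side","wrist"]:
    p,d=snapshot(n); cv2.imwrite(f"pics/{n}0.png",p); np.save(f"pics/{n}0.npy",d); print(n,camera_info(n))
E
```

```text
pics
{'clock': 0.0, 'joint_pos': array([-1.52583007e-01,  2.59197360e-01,  2.07505312e-02,  1.33370620e+00,
        4.02370741e-05,  1.41817611e+00]), 'dq': array([-3.08705989e-03,  4.12553834e-04,  2.09786503e-03, -9.89943257e-04,
       -1.14234185e-05, -7.33123618e-04]), 'effort': array([-2.65873996e-04, -5.55637658e+01,  3.44536042e+01,  1.31759423e-02,
       -2.94380488e-04,  4.47349430e-05]), 'ee_pos': array([5.49725057e-01, 5.86074800e-05, 2.38658939e-01]), 'ee_rot': array([[-3.70191796e-05,  9.99999108e-01, -1.33481841e-03],
       [ 9.99999969e-01,  3.73475452e-05,  2.45976109e-04],
       [ 2.46025742e-04, -1.33480926e-03, -9.99999079e-01]]), 'contact_force': array([ 0.0408122 ,  0.23431065, -0.42260765]), 'ft_torque': array([ 0.01573037, -0.01494657, -0.01101672]), 'width': 0.9962208537407888}
scene {'camera_matrix': array([[392.95716406,   0.        , 314.61981013],
       [  0.        , 392.95716406, 199.16032077],
       [  0.        ,   0.        ,   1.        ]]), 'world_from_camera': array([[-0.80961679, -0.44547435,  0.38219532,  0.95689231],
       [ 0.58672164, -
[... 437 characters left out ...]
8828 ,  0.56217305, -0.80539525, -0.82540536],
       [-0.01461753,  0.81830698,  0.57459553,  0.75505828],
       [ 0.        ,  0.        ,  0.        ,  1.        ]])}
wrist {'camera_matrix': array([[358.53902196,   0.        , 315.3605789 ],
       [  0.        , 358.53902196, 202.41143166],
       [  0.        ,   0.        ,   1.        ]]), 'mount': array([[ 1.05137191e-03,  9.64951226e-01,  2.62427181e-01,
         6.70572624e-02],
       [ 9.99999293e-01, -1.16043609e-03,  2.60617303e-04,
         3.50419774e-04],
       [ 5.56012959e-04,  2.62426722e-01, -9.64951764e-01,
        -1.35265985e-01],
       [ 0.00000000e+00,  0.00000000e+00,  0.00000000e+00,
         1.00000000e+00]])}
```

View pics/scene0.png

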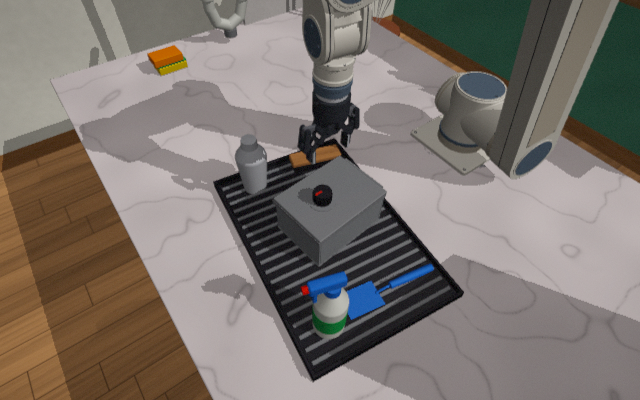

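View pics/side0.png

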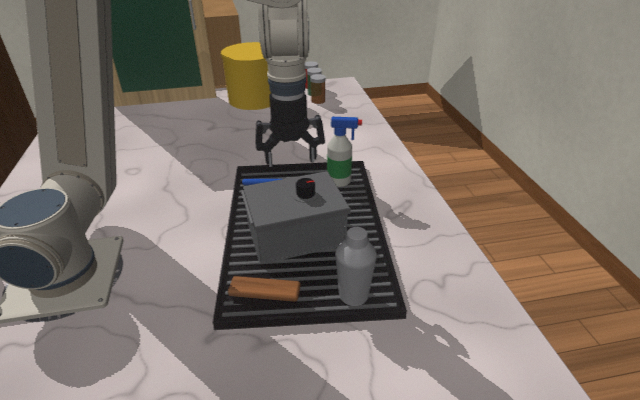

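View pics/wrist0.png

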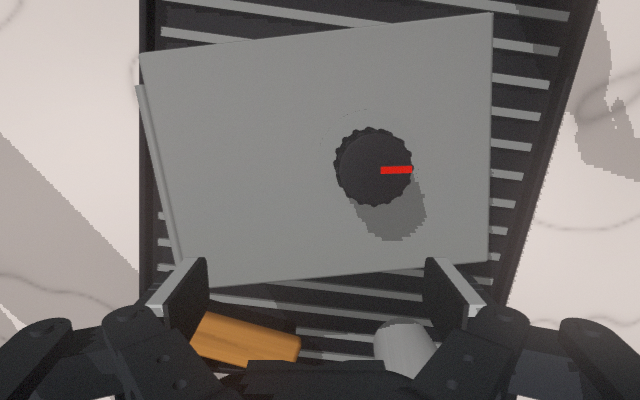

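```bash
cat > h.py <<'E'
import numpy as np,cv2
from bench import r,snapshot,camera_info
def wpt(d,info,T,u,v):
    K=info["camera_matrix"]; z=d[v-1:v+2,u-1:u+2]; z=np.median(z[z>0])
    c=np.array([(u-K[0,2])/K[0,0]*z,-(v-K[1,2])/K[1,1]*z,-z,1]); return (T@c)[:3]
def toolT(s):
    T=np.eye(4);T[:3,:3]=s["ee_rot"];T[:3,3]=s["ee_pos"];return T
E
python3 - <<'E'
from h import *
s=r.get_state()
d=np.load("pics/wrist0.npy");i=camera_info("wrist");T=toolT(s)@i["mount"]
for n,uv in dict(c_nl=(145,60),c_nr=(189,283),c_fl=(488,18),c_fr=(485,258),ptr_in=(382,170),ptr_out=(410,169),knob1=(375,150),knob2=(355,170),knob3=(390,185),knob4=(375,185),lidmid=(250,150)).items(): print(n,wpt(d,i,T,*uv).round(4))
# knob top mask
K=i["camera_matrix"];vv,uu=np.mgrid[0:400,0:640]
P=np.stack([(uu-K[0,2])/K[0,0]*d,-(vv-K[1,2])/K[1,1]*d,-d,np.ones_like(d)],-1)@T.T
z=P[...,2];print(np.median(z[100:140,220:300]))
p=cv2.imread("pics/wrist0.png")
for lo in (0.148,0.15,.155):
    m=(z>lo)&(z<.2)&(uu>300)&(uu<440)&(vv>100)&(vv<230);Q=P[m]
    print(m.sum(),Q[:,:3].mean(0),Q[:,:3].min(0),Q[:,:3].max(0),np.median(Q[:,2]))
b=cv2.resize(p[110:220,320:430],None,fx=5,fy=5,interpolation=0);cv2.imwrite("pics/knob.png",b)
for n in("scene","side"):
    d=np.load(f"pics/{n}0.npy");i=camera_info(n);K=i["camera_matrix"]
    q=(np.stack([(uu-K[0,2])/K[0,0]*d,-(vv-K[1,2])/K[1,1]*d,-d,np.ones_like(d)],-1)@i["world_from_camera"].T)[...,:3]
    m=(q[...,2]>.135)&(q[...,2]<.18)&(abs(q[...,0]-.58)<.06)&(abs(q[...,1]-.09)<.06); print(n,m.sum(),q[m].mean(0) if m.any() else 0)
E
```

```text
c_nl [0.4425 0.0943 0.1326]
c_nr [0.5076 0.0091 0.2647]
c_fl [0.6556 0.1185 0.1325]
c_fr [ 0.6733 -0.0401  0.1331]
ptr_in [0.5888 0.0306 0.1678]
ptr_out [0.605  0.0312 0.168 ]
knob1 [0.5844 0.042  0.1664]
knob2 [0.5732 0.0304 0.1669]
knob3 [0.594  0.0215 0.1672]
knob4 [0.5853 0.0214 0.1666]
lidmid [0.5061 0.0379 0.1329]
0.13276532620966275
4635 [0.58395559 0.03200804 0.16610552] [0.56163861 0.00747099 0.14820067] [0.6079853  0.05377811 0.16987389] 0.1666239084267408
4613 [0.58401144 0.03194686 0.16618699] [0.56163861 0.00747099 0.15001119] [0.6079853  0.05377811 0.16987389] 0.16662858022941465
4543 [0.58418709 0.03177406 0.16639569] [0.56163861 0.00747099 0.15500317] [0.6079853  0.05377811 0.16987389] 0.16664609332105865
scene 308 [0.59101807 0.04582859 0.15414431]
side 72 [0.58379322 0.04215106 0.16208238]
```

View pics/knob.png

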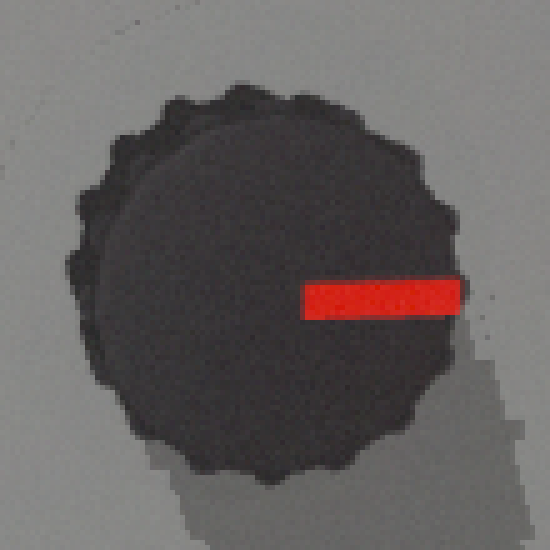

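drive_tool(motion=[0.5,0.5,0,0,0,0.14,8.5,1.5,1.2,0,0,0,0.28,8.5,2.5,2.2,0,0,0,0.42,8.5,3.52,3.1,0,0,0,0.56,8.5,3.52,3.1,0,0,0,0.7,8.5,3.52,3.1,0,0,0,0.84,8.5,3.52,3.1,0,0,0,0.98,8.5,3.52,3.1,0,0,0,1.0,8.5], force=40)

```text
clock: 0.95
ee_pos: [0.5851, 0.0311, 0.2389]
ee_rot: [[-0.843, 0.538, -0.001], [0.538, 0.843, 0.0], [0.001, -0.0, -1.0]]
contact_force: [-0.1, 0.5, -1.1]
width: 0.995
```

```bash
python3 - <<'E'
from h import *
s=r.get_state(); print(s["joint_pos"],s["ee_pos"],s["contact_force"],s["ft_torque"])
vv,uu=np.mgrid[0:400,0:640]
for n in("scene","side"):
    d=np.load(f"pics/{n}0.npy");i=camera_info(n);K=i["camera_matrix"]
    q=(np.stack([(uu-K[0,2])/K[0,0]*d,-(vv-K[1,2])/K[1,1]*d,-d,np.ones_like(d)],-1)@i["world_from_camera"].T)[...,:3]
    for nm,y0,y1 in(("shaker",-.3,-.07),("spray",.15,.4)):
        m=(d>0)&(q[...,2]>.14)&(q[...,2]<.23)&(q[...,0]>.4)&(q[...,0]<.85)&(q[...,1]>y0)&(q[...,1]<y1)
        if m.any(): print(n,nm,m.sum(),q[m].min(0),q[m].max(0),np.median(q[m],0))
s=r.get_state();p,d=snapshot("wrist");cv2.imwrite("pics/w1.png",p)
i=camera_info("wrist");T=toolT(s)@i["mount"]
K=i["camera_matrix"];P=np.stack([(uu-K[0,2])/K[0,0]*d,-(vv-K[1,2])/K[1,1]*d,-d,np.ones_like(d)],-1)@T.T
m=(abs(P[...,2]-.1665)<.004)&(abs(P[...,0]-.585)<.04)&(abs(P[...,1]-.031)<.04)
q=P[m][:,:2].astype(np.float32);print(cv2.minEnclosingCircle(q),m.sum())
E
```

```text
[-9.01457533e-02  3.21213650e-01  1.09757724e-01  1.36003415e+00
  1.75387608e-05  4.77818280e-01] [0.58511144 0.03105723 0.23894358] [-0.06991391  0.50957771 -1.06226819] [ 0.03649312  0.0264688  -0.00041716]
scene shaker 653 [ 0.60992121 -0.22396753  0.14003057] [ 0.68861436 -0.15829043  0.19372548] [ 0.65654026 -0.18107687  0.16082567]
scene spray 1288 [0.69228603 0.22162709 0.14000095] [0.7814636  0.27666057 0.2223221 ] [0.73643565 0.25034127 0.20082014]
side shaker 1083 [ 0.60804289 -0.23965382  0.14000496] [ 0.68633786 -0.17413475  0.19356893] [ 0.64219671 -0.21648066  0.16066284]
side spray 663 [0.68963958 0.2114672  0.14009725] [0.77702302 0.25679524 0.22261978] [0.72405911 0.22975622 0.19275991]
((0.5848718881607056, 0.030808690935373306), 0.02342965640127659) 3983
```

View pics/w1.png

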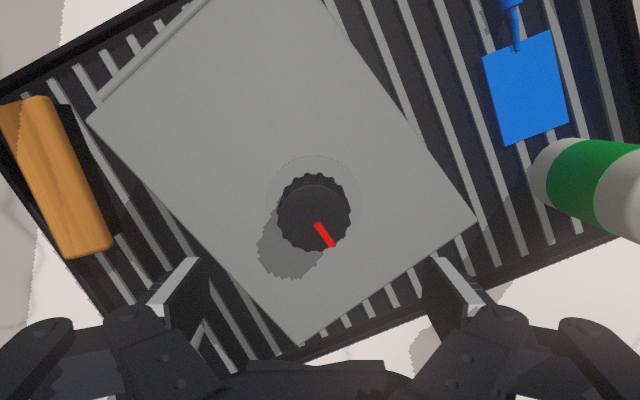

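The wrist view shows the knob at pixel (314,212), between the jaws, and the neighbouring objects are clear of the fingers. I'll descend and close.

drive_tool(motion=[0,0,-2,0,0,0,8.5,0,0,-4,0,0,0,8.5,0,0,-6,0,0,0,8.0,0,0,-7.5,0,0,0,7.5,0,0,-8.5,0,0,0,7,0,0,-9.1,0,0,0,6.5,0,0,-9.1,0,0,0,6,0,0,-9.1,0,0,0,6])

```text
clock: 1.8
ee_pos: [0.5855, 0.031, 0.1488]
ee_rot: [[-0.841, 0.541, 0.001], [0.541, 0.841, -0.0], [-0.001, 0.0, -1.0]]
contact_force: [0.3, 0.7, 0.2]
width: 0.703
```

drive_tool(motion=[0,0,0,0,0,0,5,0,0,0,0,0,0,4.2,0,0,0,0,0,0,3.5,0,0,0,0,0,0,3.5,0,0,0,0,0,0,3.5,0,0,0,0,0,0,3.5], force=40)

```text
clock: 2.4
ee_pos: [0.5849, 0.0298, 0.1494]
ee_rot: [[-0.841, 0.541, 0.0], [0.541, 0.841, -0.002], [-0.002, -0.002, -1.0]]
contact_force: [-5.4, -6.0, 5.7]
width: 0.498
```

```bash
cat > st.py <<'E'
from h import *
s=r.get_state();R=s["ee_rot"]
print("t",round(s["clock"],2),"yaw",round(float(np.arctan2(R[1,0],R[0,0])),3),"p",s["ee_pos"].round(4),"F",s["contact_force"].round(2),"T",s["ft_torque"].round(3),"j",s["joint_pos"].round(2),"e6",round(float(s["effort"][5]),3),"w",round(float(s["width"]),3))
E
python3 st.py
```

```text
t 2.4 yaw 2.57 p [0.5849 0.0298 0.1494] F [-5.43 -6.01  5.72] T [-1.239  0.936 -0.01 ] j [-0.09  0.36 -0.07  1.15 -0.    0.48] e6 -0.006 w 0.498
```

drive_tool(motion=[-0.05,-0.1,0.06,0,0,0,3.5,-0.05,-0.1,0.06,0,0,0,3.5])

```text
clock: 2.6
ee_pos: [0.5848, 0.0297, 0.1494]
ee_rot: [[-0.841, 0.541, 0.001], [0.541, 0.841, -0.0], [-0.001, 0.0, -1.0]]
contact_force: [-1.9, -3.1, 3.3]
width: 0.496
```

```bash
python3 st.py
```

```text
t 2.6 yaw 2.57 p [0.5848 0.0297 0.1494] F [-1.87 -3.1   3.27] T [-0.356  0.272 -0.105] j [-0.09  0.36 -0.07  1.15 -0.    0.48] e6 -0.108 w 0.496
```

drive_tool(motion=[0,-0.03,0.03,0,0,-0.08,3.5,0,-0.03,0.03,0,0,-0.16,3.5,0,-0.03,0.03,0,0,-0.24,3.5])

```text
clock: 2.9
ee_pos: [0.5848, 0.0297, 0.1495]
ee_rot: [[-0.687, 0.727, 0.0], [0.727, 0.687, -0.0], [-0.0, 0.0, -1.0]]
contact_force: [-1.2, -1.6, 1.2]
width: 0.502
```

```bash
python3 st.py
```

```text
t 2.9 yaw 2.328 p [0.5848 0.0297 0.1495] F [-1.17 -1.56  1.2 ] T [-0.181  0.117  0.235] j [-0.09  0.36 -0.07  1.15 -0.    0.72] e6 -1.137 w 0.502
```

drive_tool(motion=[0,0,0,0,0,-0.08,3.5])

```text
clock: 3.0
ee_pos: [0.5848, 0.0297, 0.1495]
ee_rot: [[-0.626, 0.779, 0.0], [0.779, 0.626, -0.0], [-0.0, 0.0, -1.0]]
contact_force: [-1.2, -1.7, 1.5]
width: 0.499
```

```bash
python3 st.py
```

```text
t 3.0 yaw 2.248 p [0.5848 0.0297 0.1495] F [-1.25 -1.69  1.52] T [-0.26   0.152  0.245] j [-0.09  0.36 -0.07  1.15 -0.    0.8 ] e6 -1.126 w 0.499
```

drive_tool(motion=[0,0,0,0,0,-0.08,3.5])

```text
clock: 3.1
ee_pos: [0.5848, 0.0297, 0.1495]
ee_rot: [[-0.562, 0.827, 0.0], [0.827, 0.562, -0.0], [-0.0, 0.0, -1.0]]
contact_force: [-2.2, -2.4, 1.0]
width: 0.499
```

```bash
python3 st.py
```

```text
t 3.1 yaw 2.168 p [0.5848 0.0297 0.1495] F [-2.17 -2.39  0.97] T [-0.277  0.113  0.233] j [-0.09  0.36 -0.07  1.15 -0.    0.88] e6 -1.13 w 0.499
```

drive_tool(motion=[0,0,0,0,0,-0.08,3.5])

```text
clock: 3.2
ee_pos: [0.5848, 0.0296, 0.1495]
ee_rot: [[-0.494, 0.869, 0.0], [0.869, 0.494, -0.0], [-0.0, 0.0, -1.0]]
contact_force: [-1.7, -2.0, 2.5]
width: 0.501
```

```bash
python3 st.py
```

```text
t 3.2 yaw 2.088 p [0.5848 0.0296 0.1495] F [-1.68 -2.02  2.5 ] T [-0.312  0.214  0.164] j [-0.09  0.36 -0.07  1.15 -0.    0.96] e6 -1.13 w 0.501
```

drive_tool(motion=[0,0,0,0,0,-0.05,3.5])

```text
clock: 3.3
ee_pos: [0.5847, 0.0296, 0.1495]
ee_rot: [[-0.45, 0.893, 0.0], [0.893, 0.45, -0.0], [-0.0, 0.0, -1.0]]
contact_force: [-1.0, -2.0, 2.3]
width: 0.501
```

```bash
python3 st.py
```

```text
t 3.3 yaw 2.038 p [0.5847 0.0296 0.1495] F [-0.96 -2.03  2.33] T [-0.327  0.113  0.151] j [-0.09  0.36 -0.07  1.15 -0.    1.01] e6 -0.258 w 0.501
```

drive_tool(motion=[0,0,0,0,0,-0.05,3.5])

```text
clock: 3.4
ee_pos: [0.5847, 0.0296, 0.1495]
ee_rot: [[-0.406, 0.914, 0.0], [0.914, 0.406, -0.0], [-0.0, 0.0, -1.0]]
contact_force: [-2.1, -2.0, 1.5]
width: 0.5
```

```bash
python3 st.py
```

```text
t 3.4 yaw 1.989 p [0.5847 0.0296 0.1495] F [-2.09 -1.99  1.54] T [-0.362  0.196  0.163] j [-0.09  0.36 -0.07  1.15 -0.    1.06] e6 -0.605 w 0.5
```

drive_tool(motion=[0,0,0,0,0,-0.05,3.5])

```text
clock: 3.5
ee_pos: [0.5847, 0.0296, 0.1495]
ee_rot: [[-0.36, 0.933, 0.0], [0.933, 0.36, -0.0], [-0.0, 0.0, -1.0]]
contact_force: [-1.9, -2.7, 1.1]
width: 0.5
```

```bash
python3 st.py
```

```text
t 3.5 yaw 1.939 p [0.5847 0.0296 0.1495] F [-1.87 -2.7   1.07] T [-0.392  0.184  0.152] j [-0.09  0.36 -0.07  1.15 -0.    1.11] e6 -0.63 w 0.5
```

drive_tool(motion=[0,0,0,0,0,-0.05,3.5])

```text
clock: 3.6
ee_pos: [0.5847, 0.0296, 0.1495]
ee_rot: [[-0.313, 0.95, 0.0], [0.95, 0.313, -0.0], [-0.0, 0.0, -1.0]]
contact_force: [-2.9, -2.4, 1.7]
width: 0.499
```

```bash
python3 st.py
```

```text
t 3.6 yaw 1.889 p [0.5847 0.0296 0.1495] F [-2.92 -2.35  1.69] T [-0.343  0.224  0.139] j [-0.09  0.36 -0.07  1.15 -0.    1.16] e6 -0.636 w 0.499
```

drive_tool(motion=[0,0,0,0,0,-0.05,3.5,0,0,0,0,0,-0.1,3.5])

```text
clock: 3.8
ee_pos: [0.5847, 0.0296, 0.1495]
ee_rot: [[-0.216, 0.976, 0.0], [0.976, 0.216, -0.0], [-0.0, 0.0, -1.0]]
contact_force: [-1.3, -2.2, 1.7]
width: 0.501
```

```bash
python3 st.py
```

```text
t 3.8 yaw 1.789 p [0.5847 0.0296 0.1495] F [-1.3  -2.19  1.69] T [-0.425  0.201  0.171] j [-0.09  0.36 -0.07  1.15 -0.    1.26] e6 -0.635 w 0.501
```

drive_tool(motion=[0,0,0,0,0,-0.05,3.5])

```text
clock: 3.9
ee_pos: [0.5846, 0.0296, 0.1495]
ee_rot: [[-0.167, 0.986, 0.0], [0.986, 0.167, -0.0], [-0.0, 0.0, -1.0]]
contact_force: [-1.6, -2.5, 2.5]
width: 0.497
```

```bash
python3 st.py
```

```text
t 3.9 yaw 1.739 p [0.5846 0.0296 0.1495] F [-1.56 -2.49  2.54] T [-0.436  0.219  0.214] j [-0.09  0.36 -0.07  1.15 -0.    1.31] e6 -0.635 w 0.497
```

drive_tool(motion=[0,0,0,0,0,-0.05,3.5])

```text
clock: 4.0
ee_pos: [0.5847, 0.0296, 0.1495]
ee_rot: [[-0.118, 0.993, 0.0], [0.993, 0.118, -0.001], [-0.001, 0.0, -1.0]]
contact_force: [-1.5, -2.1, 2.5]
width: 0.501
```

```bash
python3 st.py
```

```text
t 4.0 yaw 1.689 p [0.5847 0.0296 0.1495] F [-1.48 -2.11  2.54] T [-0.406  0.25   0.197] j [-0.09  0.36 -0.07  1.15 -0.    1.36] e6 -0.635 w 0.501
```

drive_tool(motion=[0,0,0,0,0,-0.05,3.5])

```text
clock: 4.1
ee_pos: [0.5846, 0.0296, 0.1495]
ee_rot: [[-0.068, 0.998, 0.0], [0.998, 0.068, -0.0], [-0.0, 0.0, -1.0]]
contact_force: [-2.5, -2.1, 1.5]
width: 0.503
```

```bash
python3 st.py
```

```text
t 4.1 yaw 1.639 p [0.5846 0.0296 0.1495] F [-2.55 -2.12  1.54] T [-0.506  0.306  0.229] j [-0.09  0.36 -0.07  1.15 -0.    1.41] e6 -0.637 w 0.503
```

drive_tool(motion=[0,0,0,0,0,-0.05,3.5])

```text
clock: 4.2
ee_pos: [0.5846, 0.0295, 0.1495]
ee_rot: [[-0.018, 1.0, 0.0], [1.0, 0.018, -0.001], [-0.001, 0.0, -1.0]]
contact_force: [-3.2, -1.9, 1.0]
width: 0.5
```

```bash
python3 st.py
```

```text
t 4.2 yaw 1.589 p [0.5846 0.0295 0.1495] F [-3.23 -1.92  1.03] T [-0.484  0.311  0.157] j [-0.09  0.36 -0.07  1.15 -0.    1.46] e6 -0.633 w 0.5
```

drive_tool(motion=[0,0,0,0,0,-0.05,3.5])

```text
clock: 4.3
ee_pos: [0.5846, 0.0296, 0.1495]
ee_rot: [[0.032, 0.999, 0.0], [0.999, -0.032, -0.001], [-0.001, 0.0, -1.0]]
contact_force: [-2.3, -2.1, 2.3]
width: 0.499
```

```bash
python3 st.py
```

```text
t 4.3 yaw 1.539 p [0.5846 0.0296 0.1495] F [-2.25 -2.15  2.3 ] T [-0.464  0.315  0.221] j [-0.09  0.36 -0.07  1.15 -0.    1.51] e6 -0.636 w 0.499
```

drive_tool(motion=[0,0,0,0,0,-0.05,3.5])

```text
clock: 4.4
ee_pos: [0.5846, 0.0295, 0.1495]
ee_rot: [[0.082, 0.997, -0.0], [0.997, -0.082, -0.001], [-0.001, 0.0, -1.0]]
contact_force: [-2.1, -1.8, 2.5]
width: 0.501
```

```bash
python3 st.py
```

```text
t 4.4 yaw 1.489 p [0.5846 0.0295 0.1495] F [-2.1  -1.77  2.5 ] T [-0.423  0.301  0.21 ] j [-0.09  0.36 -0.07  1.15 -0.    1.56] e6 -0.635 w 0.501
```

drive_tool(motion=[0,0,0,0,0,-0.05,3.5])

```text
clock: 4.5
ee_pos: [0.5846, 0.0296, 0.1494]
ee_rot: [[0.131, 0.991, -0.0], [0.991, -0.131, -0.001], [-0.001, 0.0, -1.0]]
contact_force: [-2.0, -2.5, 2.5]
width: 0.499
```

```bash
python3 st.py
```

```text
t 4.5 yaw 1.439 p [0.5846 0.0296 0.1494] F [-1.98 -2.47  2.45] T [-0.492  0.279  0.175] j [-0.09  0.36 -0.07  1.15 -0.    1.61] e6 -0.635 w 0.499
```

drive_tool(motion=[0,0,0,0,0,-0.05,3.5])

```text
clock: 4.6
ee_pos: [0.5846, 0.0296, 0.1495]
ee_rot: [[0.181, 0.984, -0.0], [0.984, -0.181, -0.001], [-0.001, 0.0, -1.0]]
contact_force: [-2.6, -1.9, 1.9]
width: 0.501
```

```bash
python3 st.py
```

```text
t 4.6 yaw 1.389 p [0.5846 0.0296 0.1495] F [-2.6  -1.85  1.87] T [-0.511  0.35   0.2  ] j [-0.09  0.36 -0.07  1.15 -0.    1.66] e6 -0.635 w 0.501
```

drive_tool(motion=[0,0,0,0,0,-0.05,3.5])

```text
clock: 4.7
ee_pos: [0.5846, 0.0296, 0.1495]
ee_rot: [[0.23, 0.973, -0.0], [0.973, -0.23, -0.001], [-0.001, 0.0, -1.0]]
contact_force: [-2.7, -1.7, 2.6]
width: 0.502
```

```bash
python3 st.py
```

```text
t 4.7 yaw 1.339 p [0.5846 0.0296 0.1495] F [-2.67 -1.74  2.59] T [-0.472  0.371  0.234] j [-0.09  0.36 -0.07  1.15 -0.    1.71] e6 -0.635 w 0.502
```

drive_tool(motion=[0,0,0,0,0,-0.05,3.5])

```text
clock: 4.8
ee_pos: [0.5845, 0.0296, 0.1494]
ee_rot: [[0.278, 0.961, -0.0], [0.961, -0.278, -0.001], [-0.001, 0.0, -1.0]]
contact_force: [-2.7, -2.1, 2.4]
width: 0.499
```

```bash
python3 st.py
```

```text
t 4.8 yaw 1.289 p [0.5845 0.0296 0.1494] F [-2.66 -2.09  2.41] T [-0.557  0.443  0.143] j [-0.09  0.36 -0.07  1.15 -0.    1.76] e6 -0.635 w 0.499
```

drive_tool(motion=[0,0,0,0,0,-0.05,3.5])

```text
clock: 4.9
ee_pos: [0.5845, 0.0296, 0.1494]
ee_rot: [[0.326, 0.945, -0.0], [0.945, -0.326, -0.001], [-0.001, -0.0, -1.0]]
contact_force: [-2.0, -2.2, 1.4]
width: 0.505
```

```bash
python3 st.py
```

```text
t 4.9 yaw 1.239 p [0.5845 0.0296 0.1494] F [-1.95 -2.17  1.38] T [-0.512  0.405  0.161] j [-0.09  0.36 -0.07  1.15 -0.    1.81] e6 -0.635 w 0.505
```

drive_tool(motion=[0,0,0,0,0,-0.05,3.5])

```text
clock: 5.0
ee_pos: [0.5845, 0.0296, 0.1495]
ee_rot: [[0.373, 0.928, -0.0], [0.928, -0.373, -0.001], [-0.001, 0.0, -1.0]]
contact_force: [-2.4, -2.6, 1.7]
width: 0.502
```

```bash
python3 st.py
```

```text
t 5.0 yaw 1.189 p [0.5845 0.0296 0.1495] F [-2.44 -2.64  1.74] T [-0.45   0.439  0.203] j [-0.09  0.36 -0.07  1.15 -0.    1.86] e6 -0.639 w 0.502
```

drive_tool(motion=[0,0,0,0,0,-0.05,3.5])

```text
clock: 5.1
ee_pos: [0.5845, 0.0295, 0.1495]
ee_rot: [[0.419, 0.908, -0.0], [0.908, -0.419, -0.001], [-0.001, 0.0, -1.0]]
contact_force: [-3.9, -1.2, 2.1]
width: 0.501
```

```bash
python3 st.py
```

```text
t 5.1 yaw 1.139 p [0.5845 0.0295 0.1495] F [-3.86 -1.22  2.12] T [-0.526  0.428  0.225] j [-0.09  0.36 -0.07  1.15 -0.    1.91] e6 -0.638 w 0.501
```

drive_tool(motion=[0,0,0,0,0,-0.05,3.5])

```text
clock: 5.2
ee_pos: [0.5845, 0.0296, 0.1494]
ee_rot: [[0.463, 0.886, -0.0], [0.886, -0.463, -0.001], [-0.001, 0.0, -1.0]]
contact_force: [-2.7, -2.0, 3.0]
width: 0.502
```

```bash
python3 st.py
```

```text
t 5.2 yaw 1.089 p [0.5845 0.0296 0.1494] F [-2.68 -1.96  3.  ] T [-0.534  0.404  0.175] j [-0.09  0.36 -0.07  1.15 -0.    1.96] e6 -0.635 w 0.502
```

drive_tool(motion=[0,0,0,0,0,-0.05,3.5])

```text
clock: 5.3
ee_pos: [0.5844, 0.0296, 0.1495]
ee_rot: [[0.507, 0.862, -0.0], [0.862, -0.507, -0.001], [-0.001, 0.0, -1.0]]
contact_force: [-3.3, -2.2, 3.2]
width: 0.501
```

```bash
python3 st.py
```

```text
t 5.3 yaw 1.039 p [0.5844 0.0296 0.1495] F [-3.29 -2.23  3.24] T [-0.484  0.424  0.186] j [-0.09  0.36 -0.07  1.15 -0.    2.01] e6 -0.643 w 0.501
```

drive_tool(motion=[0,0,0,0,0,-0.05,3.5])

```text
clock: 5.4
ee_pos: [0.5844, 0.0296, 0.1495]
ee_rot: [[0.55, 0.835, -0.0], [0.835, -0.55, -0.001], [-0.001, 0.0, -1.0]]
contact_force: [-3.0, -2.2, 2.7]
width: 0.5
```

```bash
python3 st.py
```

```text
t 5.4 yaw 0.989 p [0.5844 0.0296 0.1495] F [-3.   -2.22  2.7 ] T [-0.499  0.483  0.148] j [-0.09  0.36 -0.07  1.15 -0.    2.06] e6 -0.669 w 0.5
```

drive_tool(motion=[0,0,0,0,0,-0.05,3.5])

```text
clock: 5.5
ee_pos: [0.5844, 0.0296, 0.1494]
ee_rot: [[0.591, 0.807, -0.0], [0.807, -0.591, -0.001], [-0.001, -0.0, -1.0]]
contact_force: [-3.0, -1.8, 2.0]
width: 0.497
```

```bash
python3 st.py
```

```text
t 5.5 yaw 0.939 p [0.5844 0.0296 0.1494] F [-3.03 -1.75  1.96] T [-0.45   0.497  0.027] j [-0.09  0.36 -0.07  1.15 -0.    2.11] e6 -0.75 w 0.497
```

drive_tool(motion=[0,0,0,0,0,-0.05,3.5])

```text
clock: 5.6
ee_pos: [0.5844, 0.0296, 0.1494]
ee_rot: [[0.63, 0.776, -0.0], [0.776, -0.63, -0.001], [-0.001, -0.0, -1.0]]
contact_force: [-2.6, -1.4, 2.4]
width: 0.499
```

```bash
python3 st.py; python3 -c "
from h import *
p,d=snapshot('side');cv2.imwrite('pics/s2.png',cv2.resize(p[100:250,200:400],None,fx=4,fy=4))"
```

```text
t 5.6 yaw 0.889 p [0.5844 0.0296 0.1494] F [-2.59 -1.42  2.4 ] T [-0.489  0.575  0.1  ] j [-0.09  0.36 -0.07  1.15 -0.    2.16] e6 -0.765 w 0.499
```

View pics/s2.png

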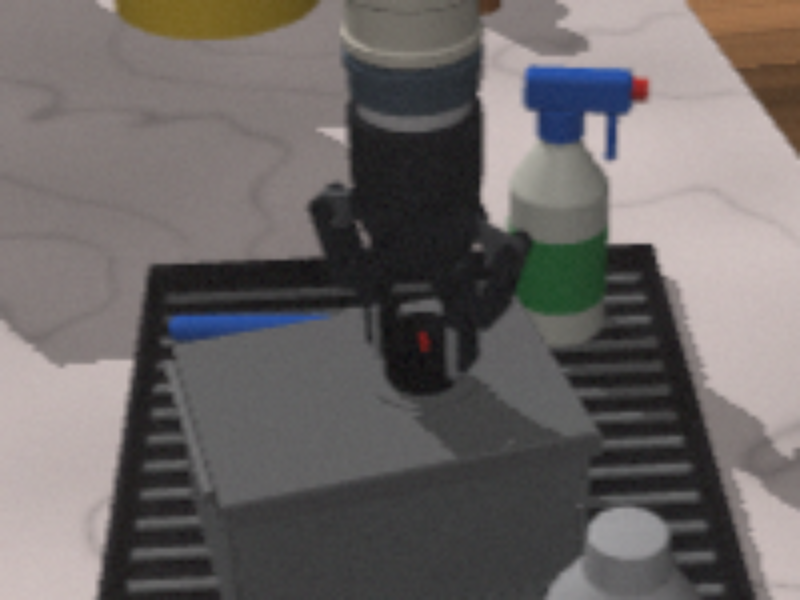

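The side view shows the red pointer at about (424,342) in the crop, now facing −y, so the knob is turning with the grip. The torque has dropped, so I'll keep going to map the dip.

drive_tool(motion=[0,0,0,0,0,-0.04,3.5])

```text
clock: 5.75
ee_pos: [0.5844, 0.0295, 0.1494]
ee_rot: [[0.659, 0.752, -0.0], [0.752, -0.659, -0.0], [-0.001, 0.0, -1.0]]
contact_force: [-3.2, -2.7, 3.2]
width: 0.503
```

```bash
python3 st.py
```

```text
t 5.75 yaw 0.851 p [0.5844 0.0295 0.1494] F [-3.19 -2.7   3.16] T [-0.506  0.633  0.089] j [-0.09  0.36 -0.07  1.15 -0.    2.2 ] e6 -0.834 w 0.503
```

drive_tool(motion=[0,0,0,0,0,-0.04,3.5])

```text
clock: 5.85
ee_pos: [0.5844, 0.0296, 0.1494]
ee_rot: [[0.689, 0.724, -0.0], [0.724, -0.689, -0.001], [-0.001, -0.0, -1.0]]
contact_force: [-3.8, -2.9, 3.2]
width: 0.501
```

```bash
python3 st.py
```

```text
t 5.85 yaw 0.81 p [0.5844 0.0296 0.1494] F [-3.81 -2.91  3.2 ] T [-0.422  0.699  0.053] j [-0.09  0.36 -0.07  1.15 -0.    2.24] e6 -0.629 w 0.501
```

drive_tool(motion=[0,0,0,0,0,-0.04,3.5])

```text
clock: 5.95
ee_pos: [0.5844, 0.0296, 0.1494]
ee_rot: [[0.718, 0.696, -0.0], [0.696, -0.718, -0.001], [-0.001, 0.0, -1.0]]
contact_force: [-3.6, -2.9, 3.4]
width: 0.496
```

```bash
python3 st.py
```

```text
t 5.95 yaw 0.77 p [0.5844 0.0296 0.1494] F [-3.62 -2.93  3.36] T [-0.452  0.653  0.135] j [-0.09  0.36 -0.07  1.15 -0.    2.28] e6 -0.598 w 0.496
```

drive_tool(motion=[0,0,0,0,0,-0.04,3.5])

```text
clock: 6.05
ee_pos: [0.5844, 0.0296, 0.1494]
ee_rot: [[0.745, 0.667, -0.0], [0.667, -0.745, -0.0], [-0.001, 0.0, -1.0]]
contact_force: [-3.4, -1.4, 3.3]
width: 0.501
```

```bash
python3 st.py
```

```text
t 6.05 yaw 0.73 p [0.5844 0.0296 0.1494] F [-3.43 -1.44  3.28] T [-0.441  0.672  0.014] j [-0.09  0.36 -0.07  1.15 -0.    2.32] e6 -0.596 w 0.501
```

drive_tool(motion=[0,0,0,0,0,-0.04,3.5])

```text
clock: 6.15
ee_pos: [0.5843, 0.0296, 0.1494]
ee_rot: [[0.771, 0.637, -0.001], [0.637, -0.771, -0.0], [-0.001, -0.0, -1.0]]
contact_force: [-3.8, -2.1, 3.9]
width: 0.503
```

```bash
python3 st.py
```

```text
t 6.15 yaw 0.69 p [0.5843 0.0296 0.1494] F [-3.84 -2.12  3.92] T [-0.425  0.666  0.052] j [-0.09  0.36 -0.07  1.15 -0.    2.36] e6 -0.597 w 0.503
```

drive_tool(motion=[0,0,0,0,0,-0.04,3.5])

```text
clock: 6.25
ee_pos: [0.5843, 0.0296, 0.1494]
ee_rot: [[0.796, 0.605, -0.0], [0.605, -0.796, -0.0], [-0.001, 0.0, -1.0]]
contact_force: [-4.3, -1.9, 2.4]
width: 0.503
```

```bash
python3 st.py
```

```text
t 6.25 yaw 0.65 p [0.5843 0.0296 0.1494] F [-4.25 -1.94  2.37] T [-0.482  0.712  0.066] j [-0.09  0.36 -0.07  1.15 -0.    2.4 ] e6 -0.596 w 0.503
```

drive_tool(motion=[0,0,0,0,0,-0.04,3.5])

```text
clock: 6.35
ee_pos: [0.5843, 0.0296, 0.1495]
ee_rot: [[0.819, 0.573, -0.0], [0.573, -0.819, -0.0], [-0.001, 0.0, -1.0]]
contact_force: [-4.0, -1.8, 4.1]
width: 0.503
```

```bash
python3 st.py
```

```text
t 6.35 yaw 0.61 p [0.5843 0.0296 0.1495] F [-4.04 -1.84  4.08] T [-0.408  0.644  0.247] j [-0.09  0.36 -0.07  1.15 -0.    2.44] e6 -0.489 w 0.503
```

drive_tool(motion=[0,0,0,0,0,-0.04,3.5])

```text
clock: 6.45
ee_pos: [0.5844, 0.0296, 0.1494]
ee_rot: [[0.842, 0.54, -0.0], [0.54, -0.842, -0.0], [-0.001, 0.0, -1.0]]
contact_force: [-3.4, -1.6, 3.7]
width: 0.5
```

```bash
python3 st.py
```

```text
t 6.45 yaw 0.571 p [0.5844 0.0296 0.1494] F [-3.4  -1.64  3.67] T [-0.499  0.616  0.241] j [-0.09  0.36 -0.07  1.15 -0.    2.48] e6 -0.415 w 0.5
```

drive_tool(motion=[-0.04,-0.03,0,0,0,0.06,3.5,-0.04,-0.03,0,0,0,0.12,3.5,-0.04,-0.03,0,0,0,0.18,3.5,-0.04,-0.03,0,0,0,0.23,3.5])

```text
clock: 6.85
ee_pos: [0.5843, 0.0295, 0.1494]
ee_rot: [[0.694, 0.72, 0.0], [0.72, -0.694, 0.0], [0.0, 0.0, -1.0]]
contact_force: [-1.2, -0.7, 1.9]
width: 0.502
```

```bash
python3 st.py
```

```text
t 6.85 yaw 0.804 p [0.5843 0.0295 0.1494] F [-1.23 -0.7   1.87] T [-0.128  0.311 -0.031] j [-0.09  0.36 -0.07  1.15  0.    2.24] e6 0.635 w 0.502
```

drive_tool(motion=[0,0,0.04,0,0,-0.04,3.5,0,0,0.04,0,0,-0.04,3.5])

```text
clock: 7.05
ee_pos: [0.5843, 0.0295, 0.1495]
ee_rot: [[0.724, 0.69, -0.0], [0.69, -0.724, 0.0], [-0.0, -0.0, -1.0]]
contact_force: [-0.3, 0.1, -1.4]
width: 0.501
```

```bash
python3 st.py; python3 - <<'E'
from h import *
p,d=snapshot('scene');cv2.imwrite('pics/c3.png',cv2.resize(p[130:280,240:440],None,fx=4,fy=4))
s=r.get_state();print(s["ft_torque"])
E
```

```text
t 7.05 yaw 0.761 p [0.5843 0.0295 0.1495] F [-0.3   0.14 -1.41] T [-0.201  0.107 -0.073] j [-0.09  0.36 -0.07  1.15  0.    2.29] e6 0.359 w 0.501
[-0.13716225  0.06709737 -0.0308218 ]
```

View pics/c3.png

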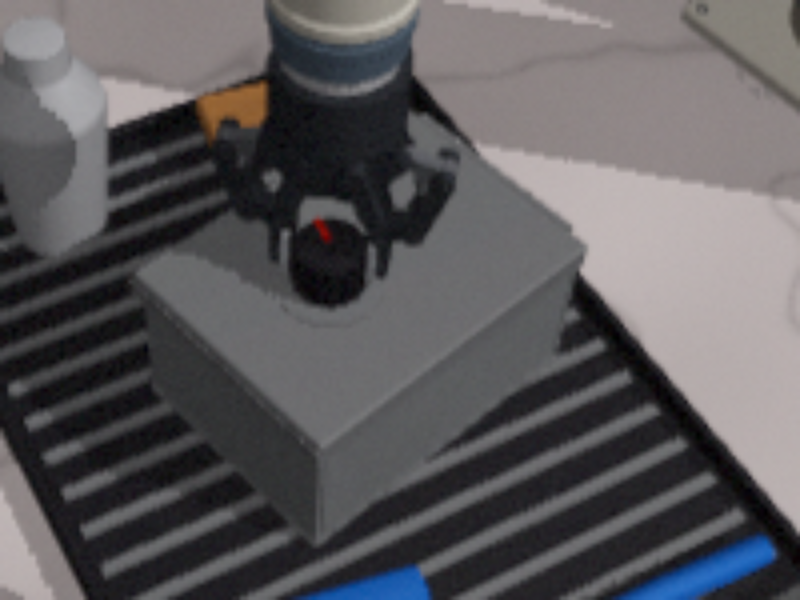

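drive_tool(motion=[0,0,0.07,0.0006,-0.005,0,3.5,0,0,0.07,0.0006,-0.005,0,3.5])

```text
clock: 7.3
ee_pos: [0.5842, 0.0295, 0.1496]
ee_rot: [[0.724, 0.69, 0.004], [0.69, -0.724, 0.001], [0.004, 0.002, -1.0]]
contact_force: [2.6, 0.1, -8.7]
width: 0.499
```

```bash
python3 st.py
```

```text
t 7.3 yaw 0.762 p [0.5842 0.0295 0.1496] F [ 2.56  0.11 -8.72] T [ 0.014 -0.443 -0.001] j [-0.09  0.35 -0.07  1.14  0.    2.29] e6 0.027 w 0.499
```

drive_tool(motion=[0,0,0.06,0.0006,-0.005,0,3.5,0,0,0.06,0.0006,-0.005,0,3.5])

```text
clock: 7.5
ee_pos: [0.5841, 0.0295, 0.1504]
ee_rot: [[0.724, 0.69, 0.009], [0.69, -0.724, 0.002], [0.008, 0.005, -1.0]]
contact_force: [2.2, 0.2, -10.2]
width: 0.5
```

```bash
python3 st.py; python3 - <<'E'
import numpy as np
r,h=.14,.0268
for t in np.arange(.1,1.01,.1):
    a=(r*np.cos(t)-h*np.sin(t)-r)*100;print(round(t,2),"x %.2f y %.2f z %.2f"%(a*.9937,a*.1118,(r*np.sin(t)+h*np.cos(t)-h)*100),"w %.3f %.3f"%(.1118*t,-.9937*t))
E
```

```text
t 7.5 yaw 0.761 p [0.5841 0.0295 0.1504] F [  2.17   0.19 -10.22] T [ 0.035 -0.364  0.076] j [-0.09  0.35 -0.08  1.14  0.    2.29] e6 0.046 w 0.5
0.1 x -0.34 y -0.04 z 1.38 w 0.011 -0.099
0.2 x -0.81 y -0.09 z 2.73 w 0.022 -0.199
0.3 x -1.41 y -0.16 z 4.02 w 0.034 -0.298
0.4 x -2.14 y -0.24 z 5.24 w 0.045 -0.397
0.5 x -2.98 y -0.34 z 6.38 w 0.056 -0.497
0.6 x -3.93 y -0.44 z 7.44 w 0.067 -0.596
0.7 x -4.99 y -0.56 z 8.39 w 0.078 -0.696
0.8 x -6.13 y -0.69 z 9.23 w 0.089 -0.795
0.9 x -7.35 y -0.83 z 9.95 w 0.101 -0.894
1.0 x -8.64 y -0.97 z 10.55 w 0.112 -0.994
```

drive_tool(motion=[-0.05,0,0.2,0.002,-0.015,0,3.5,-0.1,-0.01,0.42,0.003,-0.03,0,3.5])

```text
clock: 7.7
ee_pos: [0.5831, 0.0294, 0.1548]
ee_rot: [[0.724, 0.689, 0.04], [0.69, -0.724, 0.005], [0.032, 0.025, -0.999]]
contact_force: [2.0, 1.1, -10.9]
width: 0.497
```

```bash
python3 st.py
```

```text
t 7.7 yaw 0.761 p [0.5831 0.0294 0.1548] F [  2.     1.13 -10.91] T [ 0.052 -0.263  0.029] j [-0.1   0.33 -0.1   1.1   0.01  2.28] e6 0.073 w 0.497
```

drive_tool(motion=[-0.22,-0.03,0.82,0.007,-0.06,0,3.5,-0.69,-0.08,2.17,0.018,-0.159,0,3.5,-1.29,-0.15,3.46,0.03,-0.258,0,3.5,-2.02,-0.23,4.68,0.041,-0.357,0,3.5])

```text
clock: 8.1
ee_pos: [0.5623, 0.0272, 0.2025]
ee_rot: [[0.66, 0.642, 0.39], [0.683, -0.73, 0.044], [0.313, 0.237, -0.92]]
contact_force: [3.8, 0.0, -12.4]
width: 0.501
```

```bash
python3 st.py
```

```text
t 8.1 yaw 0.802 p [0.5623 0.0272 0.2025] F [  3.79   0.02 -12.36] T [-0.257  0.574 -0.067] j [-0.15  0.06 -0.4   0.72  0.1   2.25] e6 0.16 w 0.501
```

drive_tool(motion=[-0.84,-0.1,1.14,0.011,-0.1,0,3.5,-1.79,-0.2,2.2,0.022,-0.199,0,3.5,-2.85,-0.32,3.15,0.033,-0.299,0,3.5])

```text
clock: 8.4
ee_pos: [0.5331, 0.024, 0.2339]
ee_rot: [[0.536, 0.547, 0.644], [0.669, -0.74, 0.072], [0.516, 0.392, -0.762]]
contact_force: [5.0, -0.5, -12.7]
width: 0.501
```

```bash
python3 st.py
```

```text
t 8.4 yaw 0.896 p [0.5331 0.024  0.2339] F [  4.98  -0.51 -12.67] T [-0.481  1.162 -0.37 ] j [-0.23 -0.15 -0.67  0.37  0.22  2.23] e6 0.069 w 0.501
```

drive_tool(motion=[-1.14,-0.13,0.84,0.011,-0.099,0,3.5,-2.36,-0.27,1.56,0.023,-0.198,0,3.5,-3.0,-0.34,1.87,0.028,-0.248,0,3.5,-3.0,-0.34,1.87,0.028,-0.248,0,3.5])

```text
clock: 8.8
ee_pos: [0.5026, 0.0206, 0.2524]
ee_rot: [[0.392, 0.437, 0.81], [0.652, -0.753, 0.09], [0.649, 0.493, -0.58]]
contact_force: [-3.7, 3.3, -3.4]
width: 0.495
```

```bash
python3 st.py; python3 - <<'E'
from h import *
p,d=snapshot('side');cv2.imwrite('pics/s4.png',p)
p,d=snapshot('scene');cv2.imwrite('pics/c4.png',p)
E
```

```text
t 8.8 yaw 1.03 p [0.5026 0.0206 0.2524] F [-3.75  3.27 -3.37] T [0.172 1.479 0.525] j [-0.33 -0.29 -0.91  0.05  0.36  2.22] e6 0.032 w 0.495
```

View pics/s4.png

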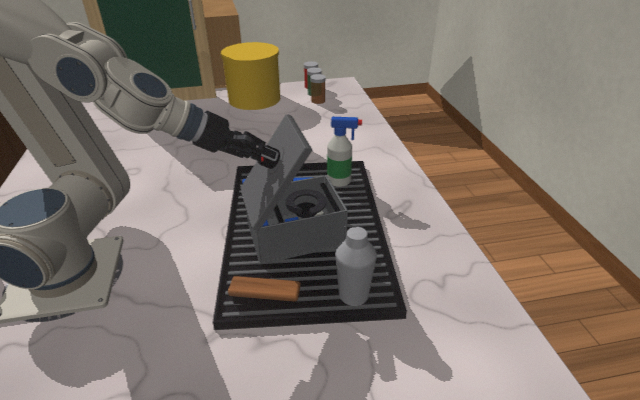

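View pics/c4.png

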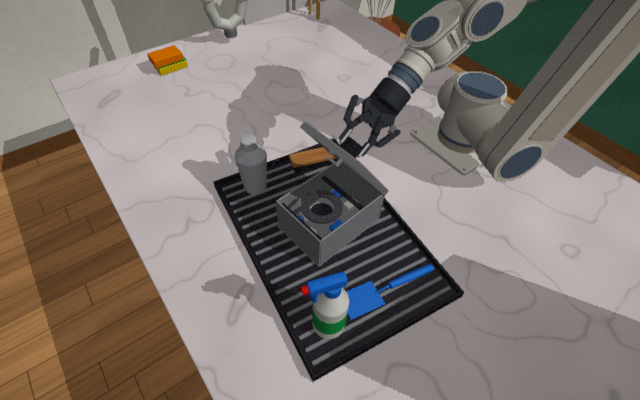

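The pictures show the lid standing more than half open and the bystanders unmoved. Now I'll let go and back away along the tool axis.

drive_tool(motion=[0,0,0,0,0,0,5.5,0,0,0,0,0,0,6.5,0,0,0,0,0,0,7,0,0,0,0,0,0,7,-0.8,-0.09,0.6,0,0,0,7,-2,-0.22,1.43,0,0,0,7,-3.2,-0.35,2.3,0,0,0,7,-4.5,-0.5,3.2,0,0,0,7])

```text
clock: 9.7
ee_pos: [0.4593, 0.0155, 0.2844]
ee_rot: [[0.393, 0.439, 0.808], [0.652, -0.752, 0.091], [0.648, 0.491, -0.582]]
contact_force: [0.2, 0.3, -0.4]
width: 0.82
```

drive_tool(motion=[-2,-0.22,1.43,0,0,0,7,-4,-0.44,2.9,0,0,0,7,-4,-0.44,2.9,0,0,0,7,-4,-0.44,2.9,0,0,0,7,-4,-0.44,2.9,0,0,0,7])

```text
clock: 10.2
ee_pos: [0.4199, 0.0109, 0.3125]
ee_rot: [[0.394, 0.439, 0.808], [0.652, -0.753, 0.091], [0.648, 0.491, -0.582]]
contact_force: [0.5, -0.1, -0.3]
width: 0.818
```

```bash
python3 st.py; python3 - <<'E'
from h import *
vv,uu=np.mgrid[0:400,0:640]
p,d=snapshot('side');cv2.imwrite('pics/s5.png',p)
i=camera_info('side');K=i["camera_matrix"]
p,d=snapshot('scene');cv2.imwrite('pics/c5.png',p);i=camera_info('scene');K=i["camera_matrix"]
q=(np.stack([(uu-K[0,2])/K[0,0]*d,-(vv-K[1,2])/K[1,1]*d,-d,np.ones_like(d)],-1)@i["world_from_camera"].T)[...,:3]
for uv in((310,128),(350,155),(375,188)): print(uv,q[uv[1],uv[0]])
np.save('pics/q5.npy',q)
E
```

```text
t 10.2 yaw 1.028 p [0.4199 0.0109 0.3125] F [ 0.45 -0.1  -0.35] T [-0.07   0.758  0.064] j [-0.54 -0.53 -0.82  0.45  0.52  2.08] e6 0.0 w 0.818
(310, 128) [ 0.57706322 -0.03119181  0.30805795]
(350, 155) [0.52189199 0.04307134 0.25668774]
(375, 188) [0.49233767 0.10644226 0.18653898]
```

View pics/s5.png

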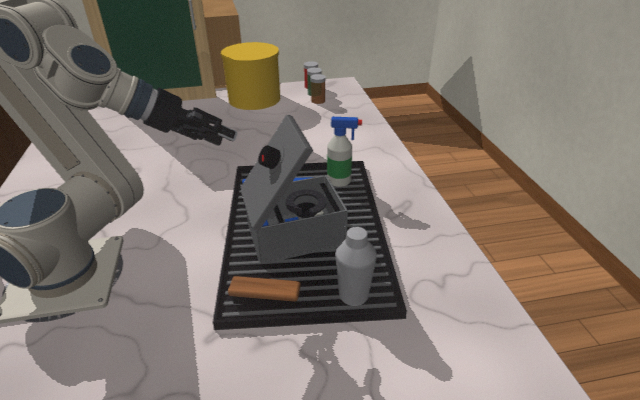

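View pics/c5.png

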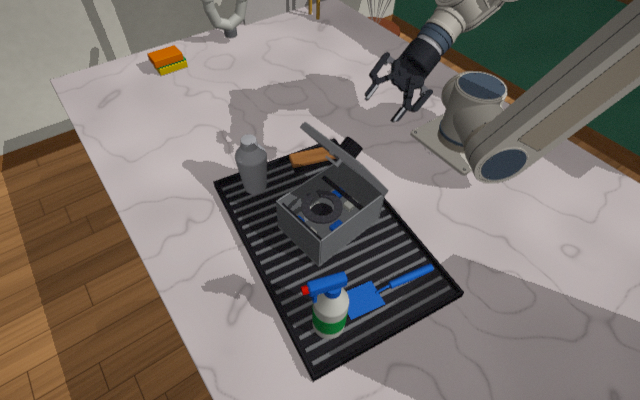

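```bash
python3 -c "
from bench import r
print(r.hand_in())"
```

```text
the job is handed in; nothing more can be done
None
```

The tub is open and the job is handed in. The lid stands by itself at about 0.95–0.97 rad (about 55°), and the arm is clear of it.

- **Finding the notch:** I gripped the knob and turned it clockwise in small steps while reading the wrist torque. It stayed around 0.15–0.24 N m, then fell to about 0.01–0.13 over roughly 1.6–1.9 rad of turn. It rose again to about 0.24 N m past that. I turned back to about 1.8 rad, inside the dip.
- **Lifting:** A gentle test pull raised the lid at about 10 N, which showed it was unlocked. I then followed the hinge arc to about 0.95 rad, released the knob and backed away about 10 cm.
- **Last checks:** The wrist force is about 0.5 N, so the arm touches nothing. A depth point on the raised lid gives 0.97 rad, against 0.95 rad commanded. In both fixed camera pictures the shaker, spray, spatula and brush look unmoved. I checked them by eye and did not measure them. The clock was about 10.3 s.
- **Disagreements:** The torque readings were noisy, about ±0.03 N m. A milder low near 0.5–0.8 rad of turn first looked like a possible dip, but never got near 0.06 N m. The wrist moment still read about 0.76 N m about y with the arm free, probably an offset from the tilted pose.

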